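# Tip the tablet tubes from the mesh basket into the postal scale

### The job

Switch the postal scale on by flipping its toggle right over so that it snaps into the on position, while the pan is still empty. Then lift the mesh basket by its blue handle, hold its spout low over the scale's steel pan and tip it so that all three tablet tubes roll out through the spout and lie in the pan. Stand the empty basket back upright in the middle of the black mat, leave the scale switched on, and do not disturb the abacus, the magnifier or the mug.

Things in the scene. Friction and masses are not known exactly. Their poses are not given: they have to be found in the camera images.
- scale: Grey postal scale fixed to the table, steel pan on top. Origin on the table under the middle of the pan, z up. Base 230 mm along its x, 210 mm along its y, 45 mm high; on its +y side a console 200 mm (x) by 75 mm (y), 45 mm high, carries the toggle. Its -x side (orange display) faces the robot within 12 degrees. It stands left or right of the mat.
- pan (a point): Middle of the pan's inner floor, 60 mm above the table, axes as the scale. The pan is an open tray, inside 200 mm along x and 190 mm along y, walls 3 mm thick; the rim is 45 mm above this point (105 mm above the table).
- toggle (a joint): Power toggle (rad): 0 is off (leaning to the scale's -x, towards the robot), 0.9 is on (leaning to +x, away from the robot). It hinges about the scale's y axis, 140 mm from the scale's middle on its +y side, 50 mm above the table. A snap-over spring drives it from the middle (0.45) to the nearer end; about 2 N at the tip starts it.
- toggle_tip (a point): Centre of the 16 mm red ball at the end of the toggle, 60 mm from its hinge along a 10 mm thick steel stem; about 104 mm above the table in either end position. The ball is 26 mm to the scale's -x of the hinge when off and 26 mm to its +x when on. The pan's outer wall is 42 mm from the toggle's centre line.
- basket: Loose steel mesh basket, 170 (x) by 128 mm (y), walls 50 mm high, 250 g. Origin in the middle of its underside, z up. Its -x end (towards the robot at first, within 30 degrees) has a 101 mm notch with a spout: a steel ramp starting 70 mm to -x of the origin and rising outwards at 20 degrees to the lip. Guide rails lead the tubes to it; level, they stay in; tipped spout-down well beyond 20 degrees they roll out.
- spout (a point): Middle of the spout's lip, 124 mm to -x of the basket's origin and 24 mm above its underside.
- handle (a point): Centre of the basket's blue handle bar, straight above the basket's origin, 119 mm above its underside. The bar is rigid, flat-sided: 14 mm thick (basket x), 108 mm long (basket y), 22 mm tall; held up by thin arms 64 mm to either side. Free room under it: the tubes' tops are 36 mm above the basket's underside.
- tube1: Orange tablet tube, a solid closed cylinder 96 mm long and 32 mm in diameter with a white cap at one end, about 100 g. Origin at its centre, its y axis along its length. It starts lying across the basket (its length along the basket's y), free to roll along the basket's x.
- tube2: Green tablet tube, a solid closed cylinder 96 mm long and 32 mm in diameter with a white cap at one end, about 100 g. Origin at its centre, its y axis along its length. It starts lying across the basket (its length along the basket's y), free to roll along the basket's x.
- tube3: Red tablet tube, a solid closed cylinder 96 mm long and 32 mm in diameter with a white cap at one end, about 100 g. Origin at its centre, its y axis along its length. It starts lying across the basket (its length along the basket's y), free to roll along the basket's x.
- mat: Black rubber mat fixed to the table, 240 mm (x) by 190 mm (y), 3 mm thick, where the basket stands. Origin in the middle of its underside.
- abacus: Wooden abacus lying flat, 120 by 180 mm, 22 mm high, to be left alone. Origin in the middle of its underside.
- magnifier: Black hand magnifier lying flat: disc 72 mm across, 10 mm thick, handle 85 mm along its -x; to be left alone. Origin under the middle of the disc.
- mug: White mug, 80 mm across, 90 mm high, to be left alone. Origin in the middle of its underside.
There are look-alikes about, which are no part of the job. What is shaped like the basket but green is not meant.

How it is judged:
On the way, in this order (a step that is already met when the one before it is completed fails the run):
1. the toggle is snapped over to on, all three tubes still in the basket (value of joint toggle above 0.75 rad and x of tube1 in the frame of basket between -0.1 and 0.09 m and y of tube1 in the frame of basket between -0.03 and 0.03 m and z of tube1 in the frame of basket between 0.005 and 0.05 m and x of tube2 in the frame of basket between -0.1 and 0.09 m and y of tube2 in the frame of basket between -0.03 and 0.03 m and z of tube2 in the frame of basket between 0.005 and 0.05 m and x of tube3 in the frame of basket between -0.1 and 0.09 m and y of tube3 in the frame of basket between -0.03 and 0.03 m and z of tube3 in the frame of basket between 0.005 and 0.05 m), for 0.2 s.
2. the basket is lifted at least 50 mm off the mat with the three tubes in it (all of step 1 and z of basket in the frame of mat above 0.053 m), for 0.1 s.
3. the spout is over the pan and the basket is tipped spout-down by more than 0.2 rad (value of joint toggle above 0.75 rad and angle between basket's own x axis and vertical below 1.37 rad and x of spout in the frame of pan between -0.1 and 0.1 m and y of spout in the frame of pan between -0.1 and 0.1 m and z of spout in the frame of pan above 0.02 m).
4. all three tubes are in the pan while the basket is still held above it (value of joint toggle above 0.75 rad and height (world z) of basket above 0.06 m and x of tube1 in the frame of pan between -0.095 and 0.095 m and y of tube1 in the frame of pan between -0.09 and 0.09 m and z of tube1 in the frame of pan between 0.005 and 0.048 m and x of tube2 in the frame of pan between -0.095 and 0.095 m and y of tube2 in the frame of pan between -0.09 and 0.09 m and z of tube2 in the frame of pan between 0.005 and 0.048 m and x of tube3 in the frame of pan between -0.095 and 0.095 m and y of tube3 in the frame of pan between -0.09 and 0.09 m and z of tube3 in the frame of pan between 0.005 and 0.048 m), for 0.2 s.
At the end, for the whole second after the job is handed in: The toggle is on (above 0.75 rad); all three tubes lie in the scale's pan (centres within its walls and less than 48 mm above its floor) and are at rest (below 0.05 m/s); the basket stands upright (within 0.06 rad), at rest, on the mat, its centre within 50 mm of the mat's (value of joint toggle above 0.75 rad and x of tube1 in the frame of pan between -0.095 and 0.095 m and y of tube1 in the frame of pan between -0.09 and 0.09 m and z of tube1 in the frame of pan between 0.005 and 0.048 m and x of tube2 in the frame of pan between -0.095 and 0.095 m and y of tube2 in the frame of pan between -0.09 and 0.09 m and z of tube2 in the frame of pan between 0.005 and 0.048 m and x of tube3 in the frame of pan between -0.095 and 0.095 m and y of tube3 in the frame of pan between -0.09 and 0.09 m and z of tube3 in the frame of pan between 0.005 and 0.048 m and horizontal distance between basket and mat below 0.05 m and z of basket in the frame of mat below 0.008 m and angle between basket's own z axis and vertical below 0.06 rad and linear speed of basket below 0.03 m/s and linear speed of each of tube1, tube2, tube3 below 0.05 m/s); the robot touches nothing.
It fails at once if the abacus, the magnifier or the mug is moved by more than 30 mm (distance of any of abacus, magnifier, mug from where it was at the start of the episode above 0.03 m).
It fails at once if the basket is tipped (over 0.5 rad) with its spout more than 200 mm above the pan's floor (angle between basket's own z axis and vertical above 0.5 rad and z of spout in the frame of pan above 0.2 m).
It fails at once if a tube falls onto the table or the floor (height (world z) of any of tube1, tube2, tube3 below 0.0185 m).
It also fails if it takes over 72 s, if anything falls off the work surface, if the arm or the gripper's body presses on something with over 40 N, if the wrist force passes 120 N, or if a joint passes its speed limit or range.

### The arm

A 6-joint arm with a two-finger parallel gripper is mounted at the origin on the work surface. World frame = base frame: x ahead of the robot, y to its left, z up, the work surface at z = 0. Lengths are in m, angles in rad, forces in N, time in s.
With the tool pointing down it reaches from about 0.3 to 0.875 m from the base axis. Payload 6.4 kg.
Tool frame: the origin (TCP) lies midway between the tips of the shut fingers; the grasp point (between the pads) lies 19 mm behind it; y points along the fingers, z is the direction in which the jaws open and shut, and the axes are right-handed (so a half turn about y gives the same grasp; the last joint's range is limited). The gripper opens to 88 mm and grips with 3 to 60 N. Pads are 18 mm wide; open, the fingers measure 123 mm over their backs; the gripper's body (75 mm by 187 mm) begins 45 mm behind the grasp point.
Start: joints at [-1.31, 0.181, 1.607, -0, 1.354, -0.206], TCP at [0.259, -0.513, 0.239] pointing down, gripper open.
Joint ranges: [-2.99, 2.99], [-0.89, 2.07], [0.3, 2.58], [-1.14, 4.28], [0, 2.63], [-3.12, 3.12]. Speed limits (rad/s): [2.57, 2.57, 3.01, 3.14, 3.14, 3.14].

### API

Orientations are given as a unit quaternion [w, x, y, z].
In Python, from workcell import arm, capture, camera_model gives the robot as it stands.
- The arm moves only by the tool move_arm, never from a script. Its argument "motion" is a list of rows, each a list of 3 entries, a list of its own where there are three numbers: the shift along the tool's x, y, z in m, then the turn, a rotation vector about the tool's x, y, z in degrees, then the closure, from -1 (fully open) to 1 (shut). A call has 1 to 12 rows; each row shifts and turns the pose as measured when the row begins, along the tool's axes as they then stand; what a row does not reach is not made up. A row lasts 1/10 s, in which the tool goes at most 50 mm and 8.59 degrees, less where a joint would pass 70% of its speed; a pose out of reach is approached as far as the arm can. A call with a gripper value outside its range is refused whole. The fingers move at their own pace and stop on an object; "grip_force" is the grip in N (left out, the last holds). Time passes only in rows, so rows that do not move let the fingers close. It gives the time, the measured TCP pose, the force and the opening at its end, in the units of the state.
- arm.sense(): the state, without advancing time (a new reading comes with each control period).
- capture(name): name is "scene" or "top" or "wrist"; returns (picture, depth): 384x512x3 uint8, red, green, blue; 384x512 float32, m along the optical axis (not along the pixel's ray), 0 where there is no reading.
- camera_model(name): a dict with "camera_matrix" (3x3 intrinsics, pixels), "rvec" (rotation vector, rad) and "tvec" (3), from world to camera coordinates, as OpenCV has them. Camera axes: x right, y down, z forward; pixel columns grow to the right and rows downward; lengths in m; the calibration is good to about 2 mm. A picture is of the moment at which its call begins: read the wrist's pose just before it. camera_model takes no time and is no camera call; for the wrist camera it gives the pose at the moment of the call.
- arm.sign_off(): hands the job in, once; it reports no verdict.
The state is a dict: "t": time; "qpos": joint angles; "joint_vel": joint speeds; "joint_torque": joint torques, N m; "tool_pos": TCP position; "orientation": TCP orientation; "ft_force": force on the tool from outside, world axes, zero at the start; "moment": the same for the moment, N m; "opening": finger opening in m.
Only numpy, scipy, OpenCV 4.12 (cv2) and the standard library are available. Lean on these libraries where they do the work, as an engineer would, in place of code of your own. Each camera call takes 0.05 s, during which the arm holds its last target. There are 200 camera calls.

## Working session

There is one attempt and no reset: what is moved stays moved. The work goes in short steps, Python scripts to look and compute and a tool call to move; the robot and the scene stay as the last step left them, time stands still between calls to the robot, and variables do not carry over. Pictures are saved under pics/ and viewed, about 8 in all and at most 12, crops included, and the job is handed in when it is done.

Besides the shell and the picture viewer there is one more tool, called after "Emit:" as name(argument=value, ...) on one line, values as JSON. move_arm: Moves the arm, as the interface text tells. Its arguments: {"type":"object","properties":{"motion":{"type":"array"},"grip_force":{"type":"number"}},"required":["motion"]}

```bash
mkdir -p pics; cat > h.py <<'E'
import numpy as np, cv2
from workcell import arm, capture, camera_model
from scipy.spatial.transform import Rotation as R
def world(cm,d,u,v):
    K=np.array(cm["camera_matrix"]);Rm=cv2.Rodrigues(np.array(cm["rvec"],float))[0];t=np.array(cm["tvec"]).ravel()
    z=d[v,u] if not np.isscalar(d) else d
    p=np.stack([(u-K[0,2])/K[0,0]*z,(v-K[1,2])/K[1,1]*z,z+0*u],-1)
    return (p-t)@Rm
def cloud(cm,d):
    v,u=np.mgrid[:384,:512]; return world(cm,d,u,v)
def shot(name,f):
    cm=camera_model(name); im,d=capture(name); np.savez(f"pics/{f}.npz",im=im,d=d,P=cloud(cm,d))
    return im,d,cloud(cm,d)
def save(f,im): cv2.imwrite(f"pics/{f}.png",im[:,:,::-1])
def pose():
    s=arm.sense(); q=s["orientation"]; Rt=R.from_quat([q[1],q[2],q[3],q[0]])
    return s,np.array(s["tool_pos"]),Rt
E
python3 - <<'E'
from h import *
im,d,P=shot("scene","s0"); im2,d2,P2=shot("top","t0")
save("s0",cv2.resize(im,(800,600))); save("t0",cv2.resize(im2,(800,600)))
s,p,Rt=pose(); print(s); print(Rt.as_matrix().round(3)); print(camera_model("top"))
E
```

```text
{'t': 0.1, 'qpos': array([-1.31028991e+00,  1.81471325e-01,  1.60788198e+00,  7.19406679e-06,
        1.35377261e+00, -2.06295492e-01]), 'joint_vel': array([ 0.00128596, -0.00171857, -0.0027181 ,  0.0021535 ,  0.00151308,
       -0.00134366]), 'joint_torque': array([ 5.84495756e-04, -4.34813833e+01, -3.42696941e+01,  7.03757722e-02,
        3.39950121e-02, -4.18751370e-05]), 'tool_pos': array([ 0.25866678, -0.51301445,  0.23791023]), 'orientation': array([ 0.16353223, -0.16355665,  0.68847576, -0.68739185]), 'ft_force': array([-0.2271606 , -0.42735078, -1.10026572]), 'moment': array([-0.02483311,  0.00597611, -0.02838205]), 'opening': 0.08809157295156278}
[[-0.893 -0.     0.45 ]
 [-0.45   0.001 -0.893]
 [-0.    -1.    -0.001]]
{'camera_matrix': array([[440.13741145,   0.        , 253.26966259],
       [  0.        , 440.13741145, 193.85586282],
       [  0.        ,   0.        ,   1.        ]]), 'rvec': array([ 2.19711837, -2.15004012,  0.15290308]), 'tvec': array([0.00197496, 0.51341132, 1.05732165])}
```

View pics/s0.png

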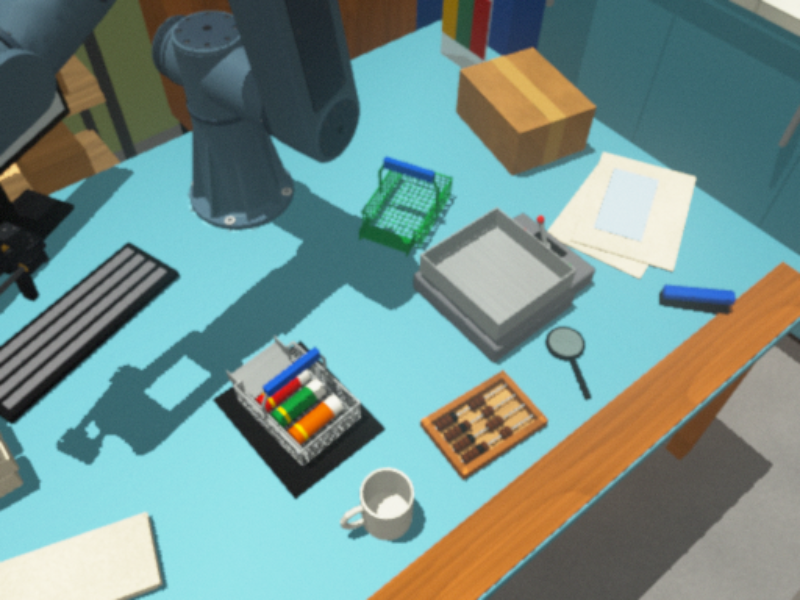

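View pics/t0.png

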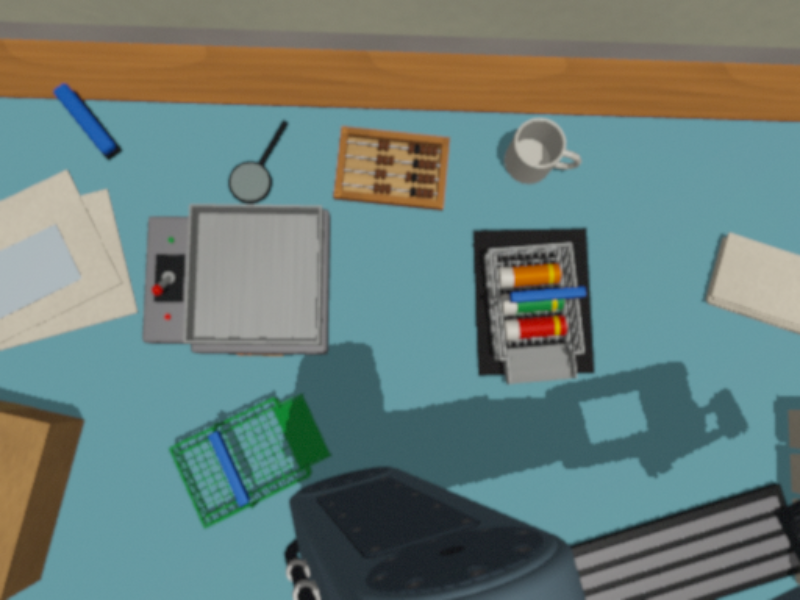

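The steel basket with coloured tubes is at top px (540,310) / scene px (300,400). Possible confusions: the green basket at top (245,455), the loose blue bar at top (88,120) and the blue handle of the green basket at top (228,468). I choose the steel basket on the black mat, handle at top (547,295). The toggle ball is at top (157,290), leaning towards the robot (off).

```bash
python3 - <<'E'
from h import *
Z=np.load("pics/t0.npz");im=Z["im"].astype(int);P=Z["P"];d=Z["d"]
hsv=cv2.cvtColor(Z["im"],cv2.COLOR_RGB2HSV)
v,u=np.mgrid[:384,:512]
def rect(m,n):
    p=P[m]; r=cv2.minAreaRect((p[:,:2]*1000).astype(np.float32)); print(n,m.sum(),[np.round(x,1) for x in r],"zmed",np.median(p[:,2]).round(4)); return r
box=lambda a,b,c,e:(u>a/1.5625)&(u<c/1.5625)&(v>b/1.5625)&(v<e/1.5625)&(d>0)
z=P[...,2]
r=rect(box(180,195,340,365)&(z>.095)&(z<.112),"rim")
rect(box(135,190,340,365)&(z>.035)&(z<.055),"base")
rect(box(195,215,315,340)&(z>.05)&(z<.07),"floor")
b=(hsv[...,0]>105)&(hsv[...,0]<125)&(hsv[...,1]>150)
m=box(490,270,600,320)&b; rect(m,"handle"); print("z",np.percentile(P[m][:,2],[10,50,90]))
p=P[m][:,:2]; k=p-p.mean(0); w=np.linalg.svd(k,full_matrices=False)[2][0]; print(w,p.mean(0), (k@w).min(),(k@w).max())
rect(box(465,220,600,385)&(Z["im"].max(-1)<45)&(z<.015),"mat")
red=((hsv[...,0]<6)|(hsv[...,0]>174))&(hsv[...,1]>150)
m=box(148,280,168,300)&red; print("ball",m.sum(),np.median(P[m],0),P[m][:,2])
for n,bx in (("orange",(495,255,565,292)),("red",(495,312,575,345)),("spout",(505,345,580,385))):
    m=box(*bx)&(z>.015);rect(m,n)
for q in ((235,455),(110,140),(540,150),(250,180),(390,170)):
    print(q,P[int(q[1]/1.5625),int(q[0]/1.5625)].round(3))
c=Z["im"][130:250,80:400]; save("t0c",cv2.resize(Z["im"][140:250,295:390],None,fx=5,fy=5,interpolation=2))
E
```

```text
rim 687 [array([545.5, 225.6]), array([206.5, 197. ]), np.float64(0.7)] zmed 0.1038
base 2897 [array([543.8, 263.4]), array([231.2, 286.7]), np.float64(1.3)] zmed 0.0448
floor 6101 [array([545.5, 230.5]), array([193.2, 182.2]), np.float64(1.5)] zmed 0.0596
handle 313 [array([ 531. , -223.1]), array([ 30.3, 149.1]), np.float64(5.9)] zmed 0.1321
z [0.12790651 0.13212139 0.13411797]
[-0.11419093  0.99345882] [ 0.52160083 -0.20559203] -0.09316399147177819 0.05614823866014768
mat 1689 [array([ 526.5, -209.6]), array([231.7, 184.2]), np.float64(2.2)] zmed 0.0025
ball 42 [0.51614133 0.36447638 0.10785412] [0.11201109 0.10910067 0.10720635 0.10794316 0.11062263 0.1094415
 0.11105221 0.10959043 0.11324735 0.10961341 0.11170222 0.10524756
 0.10722565 0.10952131 0.10909165 0.11188993 0.11373326 0.11086287
 0.10971576 0.10677195 0.05015817 0.11007509 0.11047351 0.10654269
 0.11096561 0.10776509 0.10689442 0.04417341 0.10884929 0.1076221
 0.1075169  0.10773574 0.10717444 0.04830225 0.05085169 0.10301468
 0.10802914 0.10545753 0.04876447 0.04608533 0.04874516 0.04525611]
orange 625 [array([ 559.2, -203.2]), array([ 71.6, 115. ]), np.float64(2.5)] zmed 0.0355
red 675 [array([ 478.5, -207.3]), array([ 51.5, 132.3]), np.float64(2.0)] zmed 0.0352
spout 630 [array([ 421.8, -219.5]), array([ 50.3, 120.6]), np.float64(7.6)] zmed 0.022
(235, 455) [0.271 0.26  0.005]
(110, 140) [0.766 0.476 0.035]
(540, 150) [ 0.778 -0.221  0.006]
(250, 180) [0.712 0.255 0.011]
(390, 170) [ 0.741  0.028 -0.   ]
```

View pics/t0c.png

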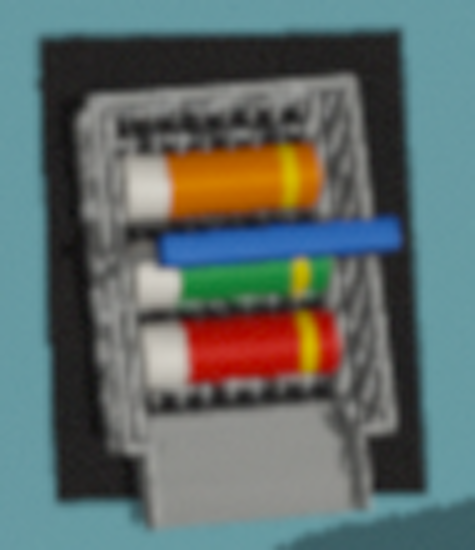

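The crop confirms it: steel mesh basket with orange, green and red tubes, blue bar spanning crop (160,245)–(400,233), grey spout towards the robot. First I turn the tool so its jaws lie along world x, with the fingers shut.

Emit:
move_arm(motion=[[[0,0,0],[0,-7.9,0],1],[[0,0,0],[0,-7.9,0],1],[[0,0,0],[0,-7.9,0],1],[[0,0,0],[0,-7.9,0],1],[[0,0,0],[0,-7.9,0],1],[[0,0,0],[0,-7.9,0],1],[[0,0,0],[0,-7.9,0],1],[[0,0,0],[0,-8,0],1],[[-0.045,0,0.01],[0,0,0],1],[[-0.045,0,0.01],[0,0,0],1]])

```text
t: 1.1
tool_pos: [0.2725, -0.421, 0.2321]
orientation: [0.513, -0.509, 0.493, -0.485]
ft_force: [0.6, -0.3, 1.0]
opening: 0.0105
```

```bash
python3 - <<'E'
from h import *
s,p,Rt=pose(); print(s["t"],p,Rt.as_matrix().round(3),s["qpos"].round(2))
cm=camera_model("top")
def at(u,v,z):
    K=cm["camera_matrix"];Rm=cv2.Rodrigues(cm["rvec"])[0];c=-Rm.T@cm["tvec"]
    r=Rm.T@np.array([(u-K[0,2])/K[0,0],(v-K[1,2])/K[1,1],1]); return c+r*(z-c[2])/r[2]
f=lambda x,y:(295+x/5,140+y/5)
a,b=at(*f(161,245),.13),at(*f(401,232),.13); print("handle",a,b,(a+b)/2,np.degrees(np.arctan2(-(a-b)[0],(a-b)[1])))
a,b=at(*f(150,525),.027),at(*f(368,508),.027); print("lip",a,b,(a+b)/2)
m=[at(*f(x,y),.003) for x,y in((40,38),(402,30),(427,492),(58,502))]; print("mat",np.mean(m,0),m)
E
```

```text
1.1 [ 0.27253347 -0.42102673  0.23207202] [[ 0.044 -0.004  0.999]
 [-0.999  0.012  0.044]
 [-0.012 -1.    -0.003]] [-1.23  0.03  1.79  0.    1.34 -1.28]
handle [ 0.51645217 -0.15080684  0.13      ] [ 0.52493811 -0.25980618  0.13      ] [ 0.52069514 -0.20530651  0.13      ] 4.451676788154275
lip [ 0.39136502 -0.16547021  0.027     ] [ 0.40184894 -0.27325479  0.027     ] [ 0.39660698 -0.2193625   0.027     ]
mat [ 0.52490806 -0.21177989  0.003     ] [array([ 0.63889255, -0.11290494,  0.003     ]), array([ 0.64798381, -0.30035528,  0.003     ]), array([ 0.41078728, -0.31021026,  0.003     ]), array([ 0.40196859, -0.12364909,  0.003     ])]
```

Emit:
move_arm(motion=[[[-0.048,0,0.013],[0,0,0],1],[[-0.048,0,0.013],[0,0,0],1],[[-0.048,0,0.013],[0,0,0],1],[[-0.048,0,0.013],[0,0,0],1],[[-0.048,0,0.013],[0,0,0],1],[[-0.048,0,0.013],[0,0,0],1],[[-0.048,0,0.013],[0,0,0],1],[[-0.048,0,0.013],[0,0,0],1],[[-0.048,0,0.013],[0,0,0],1],[[-0.048,0,0.013],[0,0,0],1],[[-0.048,0,0.013],[0,0,0],1],[[-0.048,0,0.013],[0,0,0],1]])

```text
t: 2.3
tool_pos: [0.3998, 0.1665, 0.2375]
orientation: [0.513, -0.505, 0.494, -0.488]
ft_force: [0.8, -1.9, 0.0]
opening: 0.0003
```

```bash
python3 -c "
from h import *
s,p,Rt=pose(); print(s['t'],p,Rt.as_matrix().round(3),s['qpos'].round(2))"
```

```text
2.3 [0.39982175 0.16654062 0.23748819] [[ 0.036  0.     0.999]
 [-0.999  0.014  0.036]
 [-0.014 -1.     0.001]] [ 0.11 -0.16  1.95  0.01  1.35  0.07]
```

Emit:
move_arm(motion=[[[-0.049,0,0.013],[0,-0.3,0],1],[[-0.049,0,0.013],[0,-0.3,0],1],[[-0.049,0,0.013],[0,-0.3,0],1],[[-0.049,0,0.013],[0,-0.3,0],1],[[0,0.038,0],[0,0,0],1],[[0,0.038,0],[0,0,0],1],[[0,0.038,0],[0,0,0],1],[[0,0.03,0],[0,0,0],1],[[0,0,0],[0,0,0],1]])

```text
t: 3.2
tool_pos: [0.4395, 0.3727, 0.0901]
orientation: [0.522, -0.513, 0.486, -0.479]
ft_force: [-0.5, -1.0, 0.5]
opening: 0.0004
```

```bash
python3 - <<'E'
from h import *
s,p,Rt=pose(); print(s['t'],p,Rt.as_matrix().round(3))
im,d,P=shot("wrist","w1"); im2,_,_=shot("top","t1")
save("w1",np.hstack([cv2.resize(im,(400,300)),cv2.resize(im2[110:260,70:270],(400,300),interpolation=2)]))
E
```

```text
3.2 [0.43950781 0.37272079 0.09007693] [[ 0.069  0.002  0.998]
 [-0.997  0.016  0.069]
 [-0.015 -1.     0.003]]
```

View pics/w1.png

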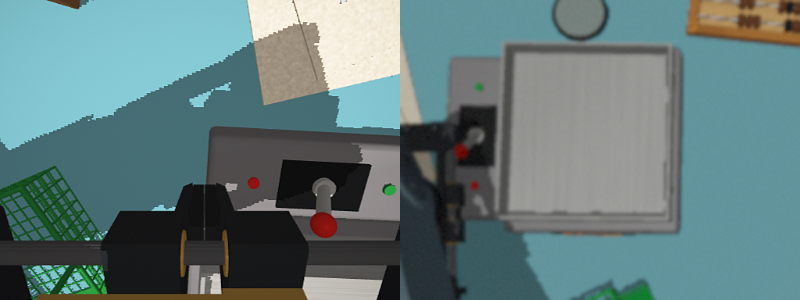

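The toggle ball is at wrist picture (323,225), with the hinge at (323,187). The shut fingers are to its left at (205,190).

```bash
python3 - <<'E'
from h import *
Z=np.load("pics/w1.npz");P=Z["P"];h=cv2.cvtColor(Z["im"],cv2.COLOR_RGB2HSV)
m=((h[...,0]<8)|(h[...,0]>172))&(h[...,1]>150); v,u=np.mgrid[:384,:512]
m&=(u>390)&(u<440)&(v>260)&(v<315); q=P[m]; print(m.sum(),q.mean(0),q.min(0),q.max(0))
m=(v>225)&(v<262)&(abs(u-413)<14); q=P[m]; q=q[q[:,2]>.055]; print("stem",q.mean(0),q.min(0),q.max(0))
E
```

```text
888 [0.51323327 0.36764581 0.10998412] [0.43239823 0.31862204 0.04587922] [0.54802898 0.45315893 0.23814248]
stem [0.53142132 0.36902844 0.07234289] [0.43239823 0.36030601 0.05507012] [0.54865946 0.45315893 0.23814248]
```

Emit:
move_arm(motion=[[[0.006,0.004,0.005],[0,4,0],1],[[0,0,0.03],[0,0,0],1],[[0,0,0.015],[0,0,0],1],[[0,0,0.015],[0,0,0],1],[[0,0,0.015],[0,0,0],1],[[0,0,0.015],[0,0,0],1],[[0,0,0.015],[0,0,0],1]])

```text
t: 4.0
tool_pos: [0.5637, 0.3724, 0.1127]
orientation: [0.514, -0.485, 0.501, -0.5]
ft_force: [-0.1, 0.4, -0.7]
opening: 0.0008
```

```bash
python3 - <<'E'
from h import *
s,p,Rt=pose(); print(s['t'],p,Rt.as_matrix().round(3),s['ft_force'])
im,d,P=shot("wrist","w2")
save("w2",cv2.resize(im,(400,300)))
E
```

```text
4.0 [0.56367235 0.37236376 0.11270402] [[-0.002  0.029  1.   ]
 [-1.     0.03  -0.003]
 [-0.03  -0.999  0.029]] [-0.1003375   0.42843375 -0.68400858]
```

View pics/w2.png

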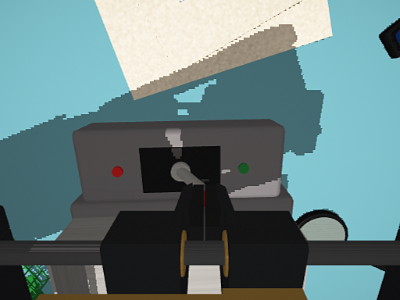

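Emit:
move_arm(motion=[[[0,-0.03,0],[0,0,0],1],[[0,-0.03,0],[0,0,0],1],[[0,-0.03,-0.03],[0,0,0],1],[[0,0,-0.04],[0,0,0],1],[[0,0,-0.04],[0,0,0],1],[[0,0,0],[0,0,0],1]])

```text
t: 4.65
tool_pos: [0.4554, 0.3702, 0.2166]
orientation: [0.52, -0.475, 0.499, -0.504]
ft_force: [0.2, 0.0, 0.1]
opening: 0.0006
```

```bash
python3 - <<'E'
from h import *
s,p,Rt=pose(); print(s['t'],p,Rt.as_matrix().round(3),s['ft_force'])
im,d,P=shot("wrist","w3"); im2,_,P2=shot("top","t3")
for I,Q in((im,P),(im2,P2)):
    h=cv2.cvtColor(I,cv2.COLOR_RGB2HSV); m=((h[...,0]<8)|(h[...,0]>172))&(h[...,1]>150)&(abs(Q[...,1]-.367)<.03)&(abs(Q[...,0]-.545)<.06)&(Q[...,2]>.08); print(m.sum(),Q[m].mean(0) if m.any() else 0)
save("w3",np.hstack([cv2.resize(im,(400,300)),cv2.resize(im2[110:260,70:270],(400,300))]))
E
```

```text
4.65 [0.4553739  0.37022902 0.21663582] [[-0.007  0.05   0.999]
 [-0.999  0.039 -0.009]
 [-0.04  -0.998  0.05 ]] [0.15662403 0.0019831  0.13763256]
254 [0.564804   0.36736616 0.1173574 ]
32 [0.56810757 0.3643462  0.10919785]
```

The ball is now at x≈0.567 (hinge at 0.545), so the toggle is on. Next I go above the basket handle with the fingers opening.

Emit:
move_arm(motion=[[[0.048,-0.002,0.006],[0,0,0],-1],[[0.048,-0.002,0.006],[0,0,0],-1],[[0.048,-0.002,0.006],[0,0,0],-1],[[0.048,-0.002,0.006],[0,0,0],-1],[[0.048,-0.002,0.006],[0,0,0],-1],[[0.048,-0.002,0.006],[0,0,0],-1],[[0.048,-0.002,0.006],[0,0,0],-1],[[0.048,-0.002,0.006],[0,0,0],-1],[[0.048,-0.002,0.006],[0,0,0],-1],[[0.048,-0.002,0.006],[0,0,0],-1],[[0.048,-0.002,0.006],[0,0,0],-1],[[0.03,-0.002,0.006],[0,0,0],-1]])

```text
t: 5.95
tool_pos: [0.5407, -0.2061, 0.2365]
orientation: [0.526, -0.468, 0.491, -0.513]
ft_force: [0.6, -0.8, 0.2]
opening: 0.0877
```

```bash
cat > go.py <<'E'
from h import *
import sys
def plan(tp,az,tilt=0):
    s,p,Rt=pose()
    # tilt: rotation raising +x end about basket y (fingers swing outward)
    a=np.radians(az); z=np.array([np.cos(a),np.sin(a),0]); y=np.array([0,0,-1.]); x=np.cross(y,z)
    T=R.from_matrix(np.stack([x,y,z],1)); by=np.array([-np.sin(a),np.cos(a),0])
    T=R.from_rotvec(-np.radians(tilt)*by)*T
    print("t",s["t"],"p",p.round(4),"open",round(float(s["opening"]),4),"F",np.round(s["ft_force"],1)); print(Rt.as_matrix().round(3)); print("q",s["qpos"].round(2))
    print("shift(tool)",Rt.inv().apply(np.array(tp)-p).round(4),"turn deg",np.degrees((Rt.inv()*T).as_rotvec()).round(2))
if __name__=="__main__": plan([float(x) for x in sys.argv[1:4]],*map(float,sys.argv[4:]))
E
python3 - <<'E'
from h import *
import go
go.plan([.521,-.206,.2],5.5)
im,d,P=shot("wrist","w4"); h=cv2.cvtColor(im,cv2.COLOR_RGB2HSV)
m=(h[...,0]>105)&(h[...,0]<125)&(h[...,1]>150)&(P[...,2]>.125)&(P[...,2]<.14)&(abs(P[...,0]-.52)<.06)&(abs(P[...,1]+.2)<.1)
q=P[m]; print(m.sum(),[np.round(x,1) for x in cv2.minAreaRect((q[:,:2]*1000).astype(np.float32))],np.median(q[:,2]))
save("w4",im)
E
```

```text
t 5.95 p [ 0.5407 -0.2061  0.2365] open 0.0877 F [ 0.6 -0.8  0.2]
[[-0.009  0.081  0.997]
 [-0.999  0.035 -0.012]
 [-0.036 -0.996  0.08 ]]
q [-0.61  0.15  1.65  0.08  1.3  -0.62]
shift(tool) [ 0.0014  0.0348 -0.0226] turn deg [-4.72 -6.1  -1.81]
1975 [array([ 520.4, -204.4]), array([ 14.1, 107.1]), np.float64(6.2)] 0.1337364311188917
```

View pics/w4.png

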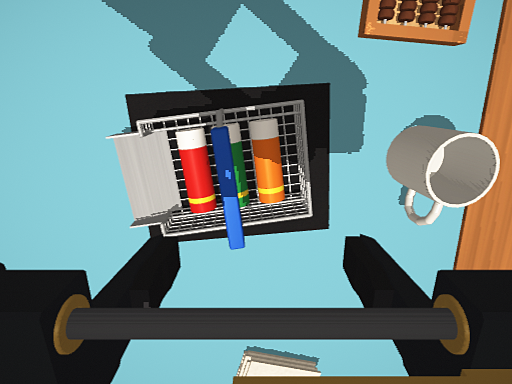

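Wrist view: handle bar from (220,130) to (237,245) between the open fingers; red, green and orange tubes below it.

Emit:
move_arm(motion=[[[0,0.017,-0.011],[-2.4,-3.4,-0.9],-1],[[0,0.017,-0.009],[-2.4,-3.4,-0.9],-1],[[0,0,0],[0,0,0],-1],[[0,0,0],[0,0,0],-1]])

```text
t: 6.4
tool_pos: [0.5263, -0.2187, 0.2041]
orientation: [-0.523, 0.525, -0.472, 0.478]
ft_force: [0.2, -0.0, 0.3]
opening: 0.0883
```

```bash
python3 go.py .5204 -.2044 .102 6.2
```

```text
t 6.4 p [ 0.5263 -0.2187  0.2041] open 0.0883 F [ 0.2 -0.   0.3]
[[ 0.099  0.004  0.995]
 [-0.995 -0.009  0.099]
 [ 0.009 -1.     0.003]]
q [-0.6   0.2   1.66 -0.01  1.28 -0.7 ]
shift(tool) [-0.0157  0.102  -0.0047] turn deg [-0.17 -0.55  0.52]
```

Emit:
move_arm(motion=[[[-0.015,0.02,-0.004],[0,-0.5,0.5],-1],[[0,0.04,0],[0,0,0],-1],[[0,0.03,0],[0,0,0],-1],[[0,0.01,0],[0,0,0],-1],[[0,0,0],[0,0,0],-1]])

```text
t: 6.9
tool_pos: [0.5279, -0.2074, 0.1092]
orientation: [0.528, -0.522, 0.468, -0.48]
ft_force: [0.3, -0.6, -0.5]
opening: 0.0885
```

```bash
python3 go.py .5204 -.2044 .102 6.2
```

```text
t 6.9 p [ 0.5279 -0.2074  0.1092] open 0.0885 F [ 0.3 -0.6 -0.5]
[[ 0.101  0.018  0.995]
 [-0.995 -0.005  0.101]
 [ 0.007 -1.     0.018]]
q [-0.59  0.3   1.74  0.01  1.08 -0.69]
shift(tool) [-0.0038  0.007  -0.0072] turn deg [-1.02 -0.4   0.41]
```

Emit:
move_arm(motion=[[[-0.004,0.007,-0.007],[-1,-0.4,0.4],-1],[[0,0,0],[0,0,0],-1]])

```text
t: 7.1
tool_pos: [0.5218, -0.2049, 0.1044]
orientation: [0.526, -0.526, 0.471, -0.473]
ft_force: [0.1, 1.3, 0.5]
opening: 0.0879
```

```bash
python3 go.py .5204 -.2044 .102 6.2
```

```text
t 7.1 p [ 0.5218 -0.2049  0.1044] open 0.0879 F [0.1 1.3 0.5]
[[ 0.108  0.002  0.994]
 [-0.994 -0.002  0.108]
 [ 0.002 -1.     0.002]]
q [-0.59  0.31  1.75 -0.    1.08 -0.69]
shift(tool) [-0.0007  0.0024 -0.0013] turn deg [-0.13 -0.01  0.11]
```

Good; now close on the bar.

Emit:
move_arm(motion=[[[0,0.002,-0.001],[0,0,0],-1],[[0,0,0],[0,0,0],1],[[0,0,0],[0,0,0],1],[[0,0,0],[0,0,0],1],[[0,0,0],[0,0,0],1],[[0,0,0],[0,0,0],1],[[0,0,0],[0,0,0],1],[[0,0,0],[0,0,0],1],[[0,0,0],[0,0,0],1]], grip_force=50)

```text
t: 8.0
tool_pos: [0.5229, -0.2065, 0.1062]
orientation: [0.527, -0.526, 0.469, -0.476]
ft_force: [0.7, 0.3, -0.3]
opening: 0.0266
```

Emit:
move_arm(motion=[[[0,-0.01,0],[0,0,0],1],[[0,-0.02,0],[0,0,0],1],[[0,-0.03,0],[0,0,0],1],[[0,-0.03,0],[0,0,0],1],[[0,-0.03,0],[0,0,0],1],[[0,-0.03,0],[0,0,0],1],[[0,-0.015,0],[0,0,0],1],[[0,0,0],[0,0,0],1]])

```text
t: 8.8
tool_pos: [0.5168, -0.2023, 0.2729]
orientation: [-0.526, 0.527, -0.475, 0.47]
ft_force: [-0.0, -0.7, -6.7]
opening: 0.0136
```

```bash
python3 - <<'E'
from h import *
import go
go.plan([.58,.226,.27],1.2)
im,d,P=shot("scene","s5"); save("s5",cv2.resize(im[150:350,60:400],None,fx=2,fy=2))
E
```

```text
t 8.8 p [ 0.5168 -0.2023  0.2729] open 0.0136 F [-0.  -0.7 -6.7]
[[ 0.108 -0.006  0.994]
 [-0.994  0.004  0.108]
 [-0.005 -1.    -0.006]]
q [-0.59  0.11  1.61  0.    1.42 -0.69]
shift(tool) [-0.419   0.0044  0.1089] turn deg [ 0.33  4.98 -0.27]
```

View pics/s5.png

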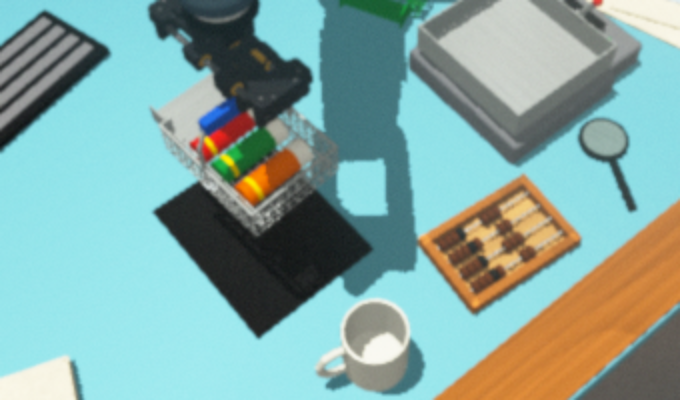

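The basket hangs level with all three tubes in it (crop (245,165)), and the opening of 13.6 mm matches the bar. I check where the bar sits in the pads.

```bash
python3 - <<'E'
from h import *
Z=np.load("pics/s5.npz");P=Z["P"];h=cv2.cvtColor(Z["im"],cv2.COLOR_RGB2HSV)
m=(h[...,0]>105)&(h[...,0]<125)&(h[...,1]>150)&(abs(P[...,0]-.52)<.08)&(abs(P[...,1]+.2)<.1)
q=P[m]; print(m.sum(),q.min(0),q.max(0),np.percentile(q[:,2],[5,25,50,75,95]).round(4))
v,u=np.mgrid[:384,:512]
m=(P[...,2]>.10)&(P[...,2]<.27)&(abs(P[...,0]-.5)<.2)&(abs(P[...,1]+.2)<.12)&(Z["im"].min(-1)>90)
print(P[m].min(0),P[m].max(0),np.percentile(P[m][:,2],[1,2,5]))
E
```

```text
169 [ 0.51518146 -0.25489216  0.26750978] [ 0.55991651 -0.20764685  0.34409708] [0.2699 0.2769 0.2805 0.282  0.2839]
[ 0.3899089  -0.27468734  0.1499415 ] [ 0.61132364 -0.12671015  0.26976074] [0.15240548 0.15322483 0.1548442 ]
```

The bar sits about 19 mm too low in the pads because the lift began before the fingers had closed. I set the basket back on the mat and re-grip deeper before tipping.

Emit:
move_arm(motion=[[[0,0.03,0.003],[0,0,0],1],[[0,0.03,0],[0,0,0],1],[[0,0.03,0],[0,0,0],1],[[0,0.03,0],[0,0,0],1],[[0,0.01,0],[0,0,0],1],[[0,0.005,0],[0,0,0],1],[[0,0,0],[0,0,0],1]])

```text
t: 9.55
tool_pos: [0.513, -0.1973, 0.1249]
orientation: [-0.525, 0.527, -0.48, 0.464]
ft_force: [0.2, 0.6, -4.2]
opening: 0.0132
```

```bash
python3 go.py .5204 -.2044 .122 6.2
```

```text
t 9.55 p [ 0.513  -0.1973  0.1249] open 0.0132 F [ 0.2  0.6 -4.2]
[[ 0.108 -0.019  0.994]
 [-0.994  0.013  0.108]
 [-0.015 -1.    -0.018]]
q [-0.58  0.27  1.75  0.    1.15 -0.69]
shift(tool) [0.0079 0.0027 0.0067] turn deg [ 1.   -0.01 -0.84]
```

Emit:
move_arm(motion=[[[0.003,0.002,0.003],[1,0,-0.8],1],[[0,0.002,0],[0,0,0],1],[[0,0,0],[0,0,0],0.2],[[0,0,0],[0,0,0],0.2],[[0,0,0],[0,0,0],0.2],[[0,0,0],[0,0,0],0.2]])

```text
t: 10.15
tool_pos: [0.518, -0.2007, 0.1304]
orientation: [0.527, -0.526, 0.47, -0.474]
ft_force: [-0.3, -0.3, -0.4]
opening: 0.0353
```

```bash
python3 - <<'E'
from h import *
import go
go.plan([.5204,-.2044,.102],6.2)
im,d,P=shot("scene","s6"); h=cv2.cvtColor(im,cv2.COLOR_RGB2HSV)
m=(h[...,0]>105)&(h[...,0]<125)&(h[...,1]>150)&(abs(P[...,0]-.52)<.08)&(abs(P[...,1]+.2)<.1)
q=P[m]; print(m.sum(),np.percentile(q,[3,25,50,75,97],axis=0).round(4))
q=q[q[:,2]>.125];print(cv2.fitLine((q[:,:2]*1000).astype(np.float32),2,0,.01,.01).ravel())
E
```

```text
t 10.15 p [ 0.518  -0.2007  0.1304] open 0.0353 F [-0.3 -0.3 -0.4]
[[ 0.109  0.004  0.994]
 [-0.994 -0.002  0.109]
 [ 0.003 -1.     0.003]]
q [-0.58  0.26  1.75  0.    1.13 -0.69]
shift(tool) [0.0038 0.0284 0.0018] turn deg [-0.2   0.05  0.16]
114 [[ 0.5125 -0.2486  0.1217]
 [ 0.5183 -0.2406  0.1297]
 [ 0.5228 -0.2306  0.1325]
 [ 0.5257 -0.2214  0.1345]
 [ 0.5278 -0.2121  0.1376]]
[ 1.4841475e-01 -9.8892522e-01  5.2223273e+02 -2.3123920e+02]
```

Emit:
move_arm(motion=[[[0.003,0.012,0],[0,0,0],0.2],[[0,0.012,0],[0,0,0],0.2],[[0,0.006,0],[0,0,0],0.2],[[0,0,0],[0,0,0],0.2]])

```text
t: 10.6
tool_pos: [0.5183, -0.2042, 0.097]
orientation: [0.527, -0.526, 0.471, -0.473]
ft_force: [-0.6, -0.3, 0.6]
opening: 0.0355
```

```bash
python3 go.py .5204 -.2044 .102 6.2 | head -1
```

```text
t 10.6 p [ 0.5183 -0.2042  0.097 ] open 0.0355 F [-0.6 -0.3  0.6]
```

Emit:
move_arm(motion=[[[0,-0.003,0],[0,0,0],1],[[0,0,0],[0,0,0],1],[[0,0,0],[0,0,0],1],[[0,0,0],[0,0,0],1],[[0,0,0],[0,0,0],1],[[0,0,0],[0,0,0],1],[[0,0,0],[0,0,0],1],[[0,0,0],[0,0,0],1]], grip_force=55)

```text
t: 11.4
tool_pos: [0.5172, -0.2038, 0.0993]
orientation: [-0.526, 0.527, -0.472, 0.472]
ft_force: [-0.3, -1.0, -2.5]
opening: 0.0132
```

Emit:
move_arm(motion=[[[0,-0.02,0],[0,0,0],1],[[0,-0.03,0],[0,0,0],1],[[0,-0.03,0],[0,0,0],1],[[0,-0.03,0],[0,0,0],1],[[0,-0.03,0],[0,0,0],1],[[0,-0.02,0],[0,0,0],1],[[0,0,0],[0,0,0],1]])

```text
t: 12.1
tool_pos: [0.5138, -0.2004, 0.2582]
orientation: [-0.526, 0.527, -0.477, 0.467]
ft_force: [1.1, -0.5, -6.6]
opening: 0.0131
```

```bash
python3 - <<'E'
from h import *
import go
go.plan([.58,.226,.27],1.2)
im,d,P=shot("scene","s7"); h=cv2.cvtColor(im,cv2.COLOR_RGB2HSV)
m=(h[...,0]>105)&(h[...,0]<125)&(h[...,1]>150)&(abs(P[...,0]-.52)<.08)&(abs(P[...,1]+.2)<.1)
q=P[m]; print(m.sum(),np.percentile(q,[3,25,50,75,97],axis=0).round(4))
E
```

```text
t 12.1 p [ 0.5138 -0.2004  0.2582] open 0.0131 F [ 1.1 -0.5 -6.6]
[[ 0.109 -0.01   0.994]
 [-0.994  0.008  0.109]
 [-0.009 -1.    -0.009]]
q [-0.59  0.12  1.64  0.    1.4  -0.7 ]
shift(tool) [-0.4168 -0.009   0.1121] turn deg [ 0.55  5.04 -0.51]
116 [[ 0.5131 -0.2459  0.2794]
 [ 0.5187 -0.2391  0.2868]
 [ 0.5239 -0.2324  0.2913]
 [ 0.5257 -0.2254  0.2933]
 [ 0.5428 -0.1647  0.3277]]
```

The bar now sits about 24 mm behind the TCP, a good grip. I carry the basket level to over the pan.

Emit:
move_arm(motion=[[[-0.015,0,0.003],[0,0.4,0],1],[[-0.03,-0.001,0.008],[0,0.4,0],1],[[-0.038,-0.001,0.01],[0,0.4,0],1],[[-0.042,-0.001,0.01],[0,0.4,0],1],[[-0.042,-0.001,0.01],[0,0.4,0],1],[[-0.042,-0.001,0.01],[0,0.4,0],1],[[-0.042,-0.001,0.01],[0,0.4,0],1],[[-0.042,-0.001,0.01],[0,0.4,0],1],[[-0.042,-0.001,0.01],[0,0.4,0],1],[[-0.036,-0.001,0.01],[0,0.4,0],1],[[-0.025,-0.001,0.01],[0,0.4,0],1],[[-0.012,-0.001,0.005],[0,0.4,0],1]])

```text
t: 13.35
tool_pos: [0.58, 0.2294, 0.2384]
orientation: [0.493, -0.514, 0.514, -0.478]
ft_force: [-0.4, -0.2, -6.9]
opening: 0.0134
```

```bash
python3 go.py .62 .226 .255 1.2
```

```text
t 13.35 p [0.58   0.2294 0.2384] open 0.0134 F [-0.4 -0.2 -6.9]
[[ 0.015 -0.056  0.998]
 [-1.     0.015  0.015]
 [-0.016 -0.998 -0.055]]
q [0.17 0.32 1.44 0.02 1.44 0.16]
shift(tool) [ 0.0037 -0.0189  0.039 ] turn deg [ 3.17 -0.34 -0.9 ]
```

Emit:
move_arm(motion=[[[0.001,-0.003,0.01],[1,0,-0.2],1],[[0.001,-0.003,0.012],[2.5,0,-0.2],1],[[0.001,-0.003,0.012],[2.5,0,-0.2],1],[[0,-0.003,0.012],[2.5,0,-0.2],1],[[0,-0.003,0.012],[2.5,0,-0.1],1],[[0,-0.003,0.01],[2.5,0,0],1],[[0,0,0.005],[2,0,0],1],[[0,0,0],[1,0,0],1]])

```text
t: 14.15
tool_pos: [0.6539, 0.2145, 0.248]
orientation: [-0.553, 0.445, -0.435, 0.554]
ft_force: [-0.2, -0.8, -5.2]
opening: 0.0131
```

```bash
python3 go.py .667 .226 .224 1.2 20
```

```text
t 14.15 p [0.6539 0.2145 0.248 ] open 0.0131 F [-0.2 -0.8 -5.2]
[[ 0.008  0.227  0.974]
 [-1.    -0.01   0.01 ]
 [ 0.012 -0.974  0.227]]
q [ 0.17  0.28  1.48 -0.05  1.15  0.17]
shift(tool) [-0.0117  0.0262  0.0074] turn deg [ 6.9  -0.52  0.85]
```

Emit:
move_arm(motion=[[[-0.006,0.008,0.004],[2.3,-0.2,0.4],1],[[-0.005,0.007,0.003],[2.3,-0.2,0.4],1],[[0,0.006,0],[1,0,0],1],[[0,0,0],[0,0,0],1]])

```text
t: 14.55
tool_pos: [0.6648, 0.2191, 0.2257]
orientation: [0.577, -0.417, 0.409, -0.571]
ft_force: [0.4, -0.2, -4.7]
opening: 0.013
```

```bash
python3 - <<'E'
from h import *
import go
go.plan([.667,.226,.224],1.2,20)
im,d,P=shot("scene","s8");im2,d2,P2=shot("top","t8")
save("s8",np.hstack([cv2.resize(im[70:250,230:410],(400,400)),cv2.resize(im2[100:260,80:240],(400,400))]))
E
```

```text
t 14.55 p [0.6648 0.2191 0.2257] open 0.013 F [ 0.4 -0.2 -4.7]
[[ 0.014  0.319  0.948]
 [-1.     0.001  0.014]
 [ 0.004 -0.948  0.319]]
q [ 0.17  0.28  1.55 -0.07  0.99  0.19]
shift(tool) [-0.0069  0.0023  0.0016] turn deg [ 1.4  -0.32  0.35]
```

View pics/s8.png

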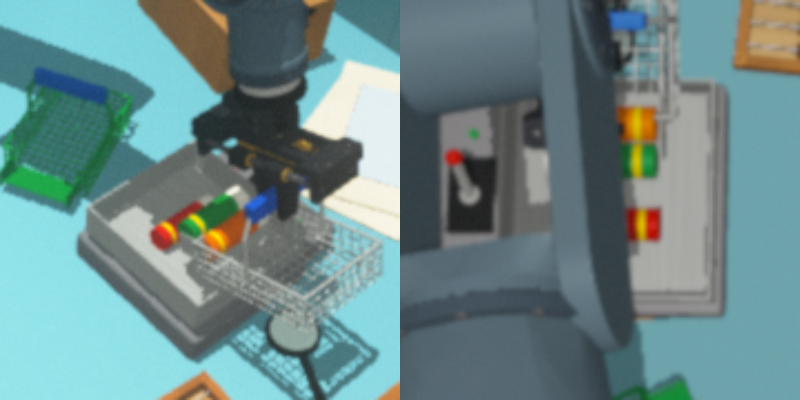

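Red is ahead of the basket at left crop (178,225), green and orange are at the spout, and the toggle still leans to on (right crop (455,158)). I get their heights.

```bash
cat > tubes.py <<'E'
from h import *
import sys
def tubes(f,box=(.42,.78,.08,.36)):
    Z=np.load(f"pics/{f}.npz");P=Z["P"];h=cv2.cvtColor(Z["im"],cv2.COLOR_RGB2HSV);H=h[...,0].astype(int)
    b=(h[...,1]>170)&(h[...,2]>70)&(P[...,0]>box[0])&(P[...,0]<box[1])&(P[...,1]>box[2])&(P[...,1]<box[3])&(P[...,2]>.055)&(P[...,2]<.3)
    for n,m in(("red",(H<4)|(H>174)),("orange",(H>8)&(H<20)),("green",(H>50)&(H<80)),("blue",(H>105)&(H<125))):
        q=P[m&b]; print(f,n,len(q),np.percentile(q,[5,50,95],axis=0).round(3).tolist() if len(q) else "")
if __name__=="__main__": [tubes(a) for a in sys.argv[1:]]
E
python3 tubes.py s8 t8
```

```text
s8 red 82 [[0.519, 0.178, 0.073], [0.526, 0.184, 0.089], [0.541, 0.247, 0.094]]
s8 orange 178 [[0.536, 0.181, 0.089], [0.609, 0.209, 0.146], [0.621, 0.24, 0.15]]
s8 green 35 [[0.563, 0.177, 0.144], [0.572, 0.184, 0.149], [0.584, 0.247, 0.152]]
s8 blue 101 [[0.651, 0.173, 0.247], [0.662, 0.188, 0.257], [0.667, 0.207, 0.261]]
t8 red 67 [[0.501, 0.18, 0.083], [0.513, 0.185, 0.09], [0.553, 0.313, 0.103]]
t8 orange 143 [[0.507, 0.179, 0.088], [0.593, 0.19, 0.146], [0.609, 0.207, 0.152]]
t8 green 63 [[0.552, 0.177, 0.142], [0.562, 0.183, 0.146], [0.573, 0.204, 0.15]]
t8 blue 81 [[0.65, 0.173, 0.255], [0.655, 0.186, 0.258], [0.66, 0.197, 0.261]]
```

Emit:
move_arm(motion=[[[-0.003,-0.003,-0.001],[1.5,0,0],1],[[-0.003,-0.003,-0.002],[1.5,0,0],1],[[0,-0.003,-0.002],[1.5,0,0],1],[[0,-0.003,-0.002],[1.5,0,0],1],[[0,-0.004,-0.002],[2,0,0],1],[[0,-0.004,-0.002],[2,0,0],1],[[0,0,0],[0,0,0],1],[[0,0,0],[0,0,0],1]])

```text
t: 15.45
tool_pos: [0.6505, 0.2257, 0.2523]
orientation: [0.616, -0.355, 0.35, -0.609]
ft_force: [0.1, 0.8, -2.4]
opening: 0.0128
```

```bash
python3 - <<'E'
from h import *
import go,tubes
go.plan([.667,.226,.224],1.2,20)
shot("scene","s9");shot("top","t9")
tubes.tubes("s9");tubes.tubes("t9")
E
```

```text
t 15.45 p [0.6505 0.2257 0.2523] open 0.0128 F [ 0.1  0.8 -2.4]
[[ 0.012  0.502  0.865]
 [-1.     0.006  0.011]
 [ 0.001 -0.865  0.502]]
q [ 0.21  0.14  1.72 -0.14  0.78  0.27]
shift(tool) [-0.0002  0.0327  0.    ] turn deg [-10.12  -0.42   0.24]
s9 red 148 [[0.456, 0.178, 0.079], [0.468, 0.213, 0.09], [0.476, 0.245, 0.094]]
s9 orange 242 [[0.476, 0.183, 0.078], [0.531, 0.214, 0.089], [0.542, 0.252, 0.094]]
s9 green 50 [[0.489, 0.176, 0.087], [0.499, 0.201, 0.092], [0.507, 0.245, 0.094]]
s9 blue 94 [[0.635, 0.179, 0.272], [0.644, 0.194, 0.281], [0.649, 0.21, 0.286]]
t9 red 111 [[0.45, 0.178, 0.085], [0.46, 0.204, 0.09], [0.471, 0.215, 0.094]]
t9 orange 225 [[0.46, 0.185, 0.079], [0.52, 0.207, 0.089], [0.535, 0.225, 0.093]]
t9 green 134 [[0.481, 0.177, 0.085], [0.492, 0.205, 0.09], [0.502, 0.219, 0.094]]
t9 blue 100 [[0.631, 0.181, 0.277], [0.636, 0.192, 0.281], [0.643, 0.281, 0.284]]
```

All three tubes lie flat in the pan (tops at about 0.09 m) and the wrist load is down to the empty basket. I raise it and level it again.

Emit:
move_arm(motion=[[[0,0,0],[0,0,0],1],[[0,0,0],[0,0,0],1],[[0,-0.018,0.011],[-1,0,0],1],[[0,-0.018,0.011],[-3,0,0],1],[[0,-0.02,0.009],[-4,0,0],1],[[0,-0.02,0.006],[-5,0,0],1],[[0,-0.015,0.005],[-6,0,0],1],[[0,-0.01,0.002],[-5,0,0],1],[[0,0,0],[-4,0,0],1],[[0,0,0],[-2,0,0],1],[[0,0,0],[0,0,0],1]])

```text
t: 16.65
tool_pos: [0.6525, 0.2248, 0.3651]
orientation: [-0.498, 0.508, -0.502, 0.492]
ft_force: [0.3, -0.1, -3.0]
opening: 0.013
```

```bash
python3 go.py .525 -.211 .31 2
```

```text
t 16.65 p [0.6525 0.2248 0.3651] open 0.013 F [ 0.3 -0.1 -3. ]
[[ 0.012 -0.02   1.   ]
 [-1.    -0.001  0.012]
 [ 0.001 -1.    -0.02 ]]
q [0.16 0.39 1.1  0.   1.67 0.15]
shift(tool) [ 0.4342  0.0581 -0.1316] turn deg [ 1.17 -1.31  0.03]
```

Emit:
move_arm(motion=[[[0.02,0,-0.006],[0,0,0],1],[[0.035,0,-0.011],[0,0,0],1],[[0.04,0,-0.012],[0,0,0],1],[[0.04,0.002,-0.012],[0.2,0,0],1],[[0.04,0.003,-0.012],[0.2,0,0],1],[[0.04,0.003,-0.012],[0.2,0,0],1],[[0.04,0.003,-0.012],[0.2,0,0],1],[[0.04,0.003,-0.012],[0.2,0,0],1],[[0.04,0.003,-0.012],[0.2,0,0],1],[[0.04,0.003,-0.012],[0,0,0],1],[[0.03,0.003,-0.01],[0,0,0],1],[[0.015,0,-0.005],[0,0,0],1]])

```text
t: 17.85
tool_pos: [0.527, -0.2093, 0.3391]
orientation: [0.507, -0.502, 0.488, -0.502]
ft_force: [-0.1, -0.2, -2.0]
opening: 0.0128
```

```bash
python3 go.py .525 -.211 .2 2
```

```text
t 17.85 p [ 0.527  -0.2093  0.3391] open 0.0128 F [-0.1 -0.2 -2. ]
[[ 0.02   0.019  1.   ]
 [-1.    -0.008  0.02 ]
 [ 0.009 -1.     0.019]]
q [-0.59  0.08  1.52  0.    1.52 -0.61]
shift(tool) [ 0.0005  0.1391 -0.0046] turn deg [-1.06 -0.86  0.5 ]
```

Emit:
move_arm(motion=[[[0,0.02,-0.003],[-1,0,0.5],1],[[0,0.035,-0.002],[0,0,0],1],[[0,0.04,0],[0,0,0],1],[[0,0.04,0],[0,0,0],1],[[0,0.035,0],[0,0,0],1],[[0,0.025,0],[0,0,0],1],[[0,0.01,0],[0,0,0],1],[[0,0,0],[0,0,0],1],[[0,0,0],[0,0,0],1]])

```text
t: 18.75
tool_pos: [0.5203, -0.2035, 0.1194]
orientation: [0.505, -0.505, 0.495, -0.494]
ft_force: [0.8, -0.0, -2.8]
opening: 0.013
```

```bash
python3 go.py .525 -.211 .099 2
```

```text
t 18.75 p [ 0.5203 -0.2035  0.1194] open 0.013 F [ 0.8 -0.  -2.8]
[[ 0.021 -0.     1.   ]
 [-1.     0.001  0.021]
 [-0.001 -1.    -0.   ]]
q [-0.59  0.28  1.74  0.    1.12 -0.61]
shift(tool) [0.0077 0.0204 0.0045] turn deg [ 0.02 -0.81 -0.07]
```

Emit:
move_arm(motion=[[[0.005,0.008,0.003],[0,0,0],1],[[0,0.006,0],[0,0,0],1],[[0,0.004,0],[0,0,0],1],[[0,0.003,0],[0,0,0],1],[[0,0,0],[0,0,0],1]])

```text
t: 19.25
tool_pos: [0.5269, -0.2106, 0.1014]
orientation: [0.506, -0.504, 0.492, -0.498]
ft_force: [0.8, -0.7, -2.2]
opening: 0.0133
```

```bash
python3 go.py .525 -.211 .099 2
```

```text
t 19.25 p [ 0.5269 -0.2106  0.1014] open 0.0133 F [ 0.8 -0.7 -2.2]
[[ 0.021  0.007  1.   ]
 [-1.    -0.004  0.021]
 [ 0.004 -1.     0.007]]
q [-0.59  0.32  1.74  0.    1.08 -0.61]
shift(tool) [ 0.0003  0.0024 -0.002 ] turn deg [-0.41 -0.8   0.23]
```

Emit:
move_arm(motion=[[[0,0.003,0],[0,0,0],1],[[0,0.002,0],[0,0,0],1],[[0,0.001,0],[0,0,0],1]])

```text
t: 19.55
tool_pos: [0.5278, -0.2112, 0.0992]
orientation: [0.506, -0.504, 0.491, -0.498]
ft_force: [-0.5, 0.6, -0.9]
opening: 0.0129
```

```bash
python3 go.py .525 -.211 .099 2
```

```text
t 19.55 p [ 0.5278 -0.2112  0.0992] open 0.0129 F [-0.5  0.6 -0.9]
[[ 0.021  0.008  1.   ]
 [-1.    -0.005  0.021]
 [ 0.005 -1.     0.008]]
q [-0.59  0.32  1.74  0.    1.07 -0.61]
shift(tool) [-0.0002  0.0002 -0.0028] turn deg [-0.47 -0.78  0.3 ]
```

Touching (load down to -0.9 N). I lower one more bit, open and retreat upwards.

Emit:
move_arm(motion=[[[0,0.002,0],[0,0,0],1],[[0,0.001,0],[0,0,0],1],[[0,0,0],[0,0,0],0],[[0,0,0],[0,0,0],-1],[[0,0,0],[0,0,0],-1],[[0,0,0],[0,0,0],-1],[[0,0,0],[0,0,0],-1],[[0,0,0],[0,0,0],-1],[[0,0,0],[0,0,0],-1]])

```text
t: 20.45
tool_pos: [0.5291, -0.2121, 0.0999]
orientation: [0.506, -0.504, 0.49, -0.499]
ft_force: [-0.3, 0.4, 0.1]
opening: 0.0668
```

Emit:
move_arm(motion=[[[0,-0.02,0],[0,0,0],-1],[[0,-0.03,0],[0,0,0],-1],[[0,-0.04,0],[0,0,0],-1],[[0,-0.04,0],[0,0,0],-1],[[0,-0.04,0],[0,0,0],-1],[[0,-0.02,-0.04],[0,0,0],-1],[[0,0,-0.05],[0,0,0],-1],[[0,0,-0.05],[0,0,0],-1],[[0,0,0],[0,0,0],-1],[[0,0,0],[0,0,0],-1]])

```text
t: 21.45
tool_pos: [0.382, -0.2134, 0.2956]
orientation: [0.506, -0.505, 0.49, -0.499]
ft_force: [0.6, -0.3, 0.1]
opening: 0.0881
```

```bash
python3 - <<'E'
from h import *
import go,tubes
go.plan([.525,-.211,.099],2)
im,d,P=shot("scene","s10");im2,d2,P2=shot("top","t10")
tubes.tubes("s10");tubes.tubes("t10");tubes.tubes("t10",(.4,.65,-.33,-.1));tubes.tubes("s10",(.4,.65,-.33,-.1))
h=cv2.cvtColor(im2,cv2.COLOR_RGB2HSV);Q=P2
m=((h[...,0]<8)|(h[...,0]>172))&(h[...,1]>150)&(abs(Q[...,1]-.367)<.03)&(abs(Q[...,0]-.545)<.06)&(Q[...,2]>.08); print("ball",m.sum(),Q[m].mean(0))
save("s10",np.hstack([im,im2])[:, :] if 0 else np.hstack([cv2.resize(im,(400,300)),cv2.resize(im2,(400,300))]))
E
```

```text
t 21.45 p [ 0.382  -0.2134  0.2956] open 0.0881 F [ 0.6 -0.3  0.1]
[[ 0.022  0.01   1.   ]
 [-1.    -0.009  0.022]
 [ 0.009 -1.     0.01 ]]
q [-0.78 -0.2   1.87  0.    1.46 -0.8 ]
shift(tool) [-0.001   0.198   0.1411] turn deg [-0.55 -0.72  0.53]
s10 red 162 [[0.452, 0.178, 0.078], [0.466, 0.218, 0.09], [0.476, 0.248, 0.095]]
s10 orange 248 [[0.473, 0.184, 0.077], [0.53, 0.215, 0.089], [0.542, 0.252, 0.094]]
s10 green 105 [[0.488, 0.179, 0.087], [0.498, 0.22, 0.091], [0.505, 0.244, 0.095]]
s10 blue 0 
t10 red 265 [[0.45, 0.181, 0.087], [0.461, 0.224, 0.09], [0.471, 0.251, 0.094]]
t10 orange 391 [[0.469, 0.186, 0.079], [0.52, 0.222, 0.089], [0.536, 0.252, 0.093]]
t10 green 274 [[0.481, 0.18, 0.085], [0.491, 0.221, 0.09], [0.503, 0.246, 0.094]]
t10 blue 0 
t10 red 0 
t10 orange 0 
t10 green 0 
t10 blue 293 [[0.52, -0.252, 0.126], [0.525, -0.2, 0.132], [0.532, -0.154, 0.135]]
s10 red 0 
s10 orange 0 
s10 green 0 
s10 blue 323 [[0.524, -0.252, 0.12], [0.533, -0.205, 0.132], [0.537, -0.157, 0.137]]
ball 31 [0.56793185 0.36419456 0.10917842]
```

View pics/s10.png

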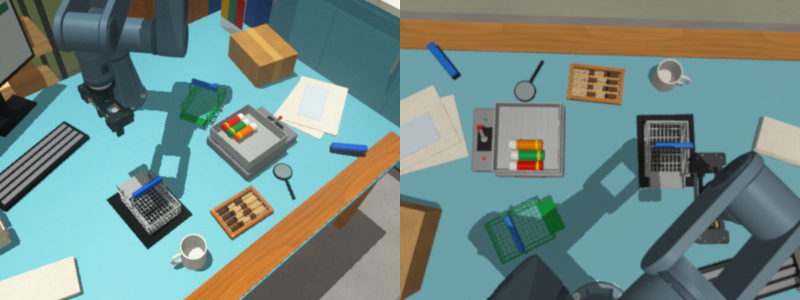

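The picture shows the three tubes side by side in the pan (right half (527,153)), the empty basket upright on the mat (667,150), the toggle on (482,130), and the abacus, magnifier and mug where they were.

```bash
python3 -c "
from workcell import arm
print(arm.sign_off())"
```

```text
the job is handed in; nothing more can be done
None
```

I handed the job in at about 21.5 s of the 72 s. The toggle is on, all three tubes are in the pan, and the empty basket stands back on the mat. The sign-off gave no verdict.

**What I did**
1. I pushed the toggle over with shut fingers.
2. I lifted the basket by its handle. The first grip was too shallow because the lift began before the fingers had closed. I set the basket back on the mat and gripped it deeper.
3. I carried it over the pan and tipped it slowly to about 30°. The tubes rolled out one after another.
4. I put the empty basket back on the mat, opened the gripper and moved clear.

**Last checks**
- **Toggle:** the ball is at x ≈ 0.568 m, about 23 mm beyond the hinge, so it is on.
- **Tubes:** all three lie flat in the pan, their tops about 90 mm above the table. They had not moved measurably between the two looks. The red one lies against the wall nearest the robot, about 84 mm from the pan's middle against the 95 mm limit.
- **Basket:** it is upright and within about 10 mm of the mat's middle. Its handle top is at the height expected for standing flat.
- **Abacus, magnifier and mug:** they look unmoved in the last picture; I did not measure them again.
- **Disagreement:** the two fixed cameras differ by about 8 mm in x, which did not matter here.
- **Arm drift:** the tool rose about 23 mm during the toggle push, but the toggle had already snapped over.

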